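# Seat a jar lid in the three-point marking jig

## Robot

A 6-joint arm with a two-finger parallel gripper is mounted at the origin on the work surface. World frame = base frame: x ahead of the robot, y to its left, z up, the work surface at z = 0. Lengths are in m, angles in degrees, forces in N, time in s.
With the tool pointing down it reaches from about 0.325 to 0.9 m from the base axis. Payload 6.1 kg.
Tool frame: the origin (TCP) lies midway between the tips of the shut fingers; the grasp point (between the pads) lies manip.grip_point_offset behind it (manip.grip_point_offset is the distance from the TCP to the grasp point, in m); z points along the fingers, y is the line along which they close (so a half turn about z gives the same grasp; the last joint's range is limited). The gripper opens to 85 mm and grips with 20 to 120 N. Pads are 22 mm wide; open, the fingers measure 114 mm over their backs; the gripper's body (76 mm by 85 mm) begins 54 mm behind the grasp point. The pads swing forward as they close: fully open they stand 13 mm farther back than shut.
Start: joints at [69.437, 12.628, 87.462, -0, 79.91, -7.225], TCP at [0.144, 0.608, 0.231] pointing down, gripper open.
Joint ranges: [-170.65, 170.65], [-52.31, 119.04], [5.05, 147.46], [-71.25, 251.25], [11.57, 151.72], [-153.62, 153.62]. Speed limits (degrees/s): [147.25, 147.25, 172.46, 180, 180, 180].

## Interface

Orientations are given as a 3x3 rotation matrix whose columns are the frame's x, y, z axes.
In Python, from plant import manip gives the robot as it stands.
- The arm moves only by the tool jog_arm, never from a script. Its argument "steps" is a list of rows, each a list of 3 entries, a list of its own where there are three numbers: the closure in counts, from 0 (fully open) to 255 (shut), then the shift along the tool's x, y, z as a fraction of full scale, then the turn about the tool's z as a fraction of full scale. A call has exactly 10 rows; each row shifts and turns the commanded pose from where the row before left it, along the tool's axes as they then stand; what a row does not reach is not made up. Full scale, the value 1, is 4 cm for a shift and 0.08 rad for a turn. A row lasts 1/12 s, in which the tool goes at most 41.7 mm and 7.16 degrees, less where a joint would pass 70% of its speed; a pose out of reach is approached as far as the arm can. A call with a number of a shift or a turn outside -1 to 1 is refused whole. A call with a gripper value outside its range is refused whole. The fingers move at their own pace and stop on an object; "newtons" is the grip in N (left out, the last holds). Time passes only in rows, so rows that do not move let the fingers close, or fill a call up. It gives the time, the measured TCP pose, the force, the opening and the grip force at its end, in the units of the state.
- manip.read_state(): the state, without advancing time (a new reading comes with each control period).
- manip.camera(name): name is "side" or "top"; returns (picture, depth): 384x512x3 uint8, red, green, blue; 384x512 float32, m along the optical axis (not along the pixel's ray), 0 where there is no reading.
- manip.calibration(name): a dict with "mtx" (3x3 intrinsics, pixels), "rvec" (rotation vector, rad) and "tvec" (3), from world to camera coordinates, as OpenCV has them. Camera axes: x right, y down, z forward; pixel columns grow to the right and rows downward; lengths in m; the calibration is good to about 2 mm. A picture is of the moment at which its call begins. calibration takes no time and is no camera call.
- manip.hand_in(): hands the job in; it is judged then, once.
The state is a dict: "time_s": time; "joints": joint angles; "dq": joint speeds; "effort": joint torques, N m; "eef_pos": TCP position; "tcp_rot": TCP orientation; "ft_force": force on the tool from outside, world axes, zero at the start; "wrist_torque": the same for the moment, N m; "gripper_width": opening from 0.0 (shut) to 1.0 (fully open); "grasp_force": force on a finger pad.
Only numpy, scipy, OpenCV 4.12 (cv2) and the standard library are available. Lean on these libraries where they do the work, as an engineer would, in place of code of your own. Each camera call takes 0.05 s, during which the arm holds its last target. There are 200 camera calls.

## Task

Pick up the loose stoneware jar lid and set it down flat on the open end of the jig's plate and let go of it, then slide it along the plate, without lifting it, past the sprung roller until it sits home in three-point contact: touching the end stop, the side stop and the roller. Push gently, as the glazed rim chips if it is pressed hard on a stop, leave the lid seated on its own, and leave the mug, tub, rib and pin tool where they are.

Things in the scene. Friction and masses are not known exactly. Their poses are not given: they have to be found in the camera images.
- lid_knob (a point): Loose speckled stoneware jar lid, about 0.22 kg: disc 84 mm across, 12 mm thick, with an upright round knob 24 mm across, 28 mm high, in the middle of its top. This point: on the axis, half-way up the knob, 26 mm above the lid's underside, 14 mm above the disc's top; z up. Carry it by the knob; pushed low on its rim (within 12 mm of the plate) it slides without tipping.
- plate: Marking jig, fixed to the bench: flat aluminium plate 220 (x) by 190 (y) by 8 mm, no rim; origin at the centre of its underside, x towards the end stop, z up. The lid slides on its top in +x, from the open end (negative x) about 93 mm to the stops, on its way pushing the roller aside; the roller then closes in behind it. This takes 2 to 10 N if pushed 3 to 8 mm to the +y side of the lid's middle; more if it wedges on the side rail.
- open_end (a point): Point on the plate's top, at plate x -60, y -6 mm: the good place to set the lid's middle down first. With its middle within 10 mm of here the lid is flat on the plate and clear of rail and roller. Axes as the plate's.
- nest (a point): Point on the plate's top at plate x +31, y -2 mm: nominal middle of the seated lid. The true seat is up to 8 mm away in x and 2 mm in y, as the two stops are set. Axes as the plate's.
- end_post: End stop: dark steel block 14 (x) by 34 (y) by 18 mm high on the plate at x +101, y 0 mm; origin at the centre of its underside, axes as the plate's. A 12 mm thick domed stop screw, 7.5 mm above the plate's top, sticks out of it in -x; tip at plate x +65 to +81 mm, the setting not measured: find it by feel. It does not yield; never press the lid on it with over 10 N.
- side_post: Side stop: block 34 (x) by 14 (y) by 18 mm high on the plate at x +20, y +86 mm, origin and axes likewise. It carries a round steel rail 12 mm thick, 7.5 mm above the plate's top, along x from plate x -15 to +50, its lid-side face at plate y +38 to +42 mm (setting not measured); from x -15 to -55 it flares outwards by 20 mm. It does not yield; never press the lid on it with over 20 N.
- spring_post: Spring housing: block 34 (x) by 16 (y) by 18 mm high on the plate at x +7, y -83 mm, origin and axes likewise. It carries a sprung plunger, pointing to +y, with a free-turning brass roller on its end.
- plunger (a joint): How far the sprung roller is pushed back (in the plate's -y), m: 0 when out, at most 0.021; spring 1.0 N at 0, rising 0.18 N per mm. It peaks at about 0.014 to 0.018 as the lid passes and reads 0.002 to 0.016 with the lid seated.
- roller_axis (a point): Centre of the brass roller: 16 mm across, 11 mm high, upright axis, its middle 7.5 mm above the plate's top. When out it is at plate x +7, y -36 mm; it moves along the plate's y only.
- mug: Bystander: speckled stoneware mug, 82 mm across, 90 mm high, handle to its +y; origin at the centre of its underside. Leave alone.
- tub: Bystander: green plastic tub with a twist cap, 94 mm across, 88 mm high; origin at the centre of its underside. Leave alone.
- rib: Bystander: flat teak rib lying on the bench, about 122 by 45 by 7 mm, long along its x; origin under the middle of its straight part. Leave alone.
- pin_tool: Bystander: steel pin tool lying on the bench along its x, handle 100 mm long and 12 mm thick, needle 50 mm; origin at bench height, 10 mm from the handle's middle towards the needle. Leave alone.
There are look-alikes about, which are no part of the job. What is shaped like the part that bears lid_knob but blue or orange is not meant.

How it is judged:
By the outcome, as a careful person would: the job done as asked, in the order asked, and still so for the second after the job is handed in, with the robot touching nothing.
It also fails if it takes over 70 s, if anything falls off the work surface, if the arm or the gripper's body presses on something with over 40 N, if the wrist force passes 120 N, or if a joint passes its speed limit or range.

## Working session

There is one attempt and no reset: what is moved stays moved. The work goes in short steps, Python scripts to look and compute and a tool call to move; the robot and the scene stay as the last step left them, time stands still between calls to the robot, and variables do not carry over. Pictures are saved under pics/ and viewed, at most 10 in all, crops included, and the job is handed in when it is done.

Besides the shell and the picture viewer there is one more tool, called after "Request:" in YAML: its name, and indented under it one key for each argument. jog_arm: Moves the arm, as the interface text tells. Shift numbers are shares of 4 cm and turn numbers shares of 0.08 rad, none past 1 either way. Its arguments: {"type":"object","properties":{"steps":{"type":"array"},"newtons":{"type":"number"}},"required":["steps"]}

```bash
mkdir -p pics; ls; cat > h.py <<'E'
import numpy as np, cv2
from plant import manip
def grab(n,save=None):
    p,d=manip.camera(n)
    if save: cv2.imwrite('pics/%s.png'%save,cv2.cvtColor(p,cv2.COLOR_RGB2BGR))
    return p,d
def cal(n):
    c=manip.calibration(n); R=cv2.Rodrigues(np.array(c['rvec'],float))[0]
    return np.array(c['mtx'],float),R,np.array(c['tvec'],float).ravel()
def ray(n,uv,z):
    K,R,t=cal(n); C=-R.T@t
    d=R.T@np.linalg.inv(K)@np.array([uv[0],uv[1],1.])
    return C+d*(z-C[2])/d[2]
def cloud(n,d):
    K,R,t=cal(n); v,u=np.mgrid[:d.shape[0],:d.shape[1]]
    P=np.stack([(u-K[0,2])/K[0,0]*d,(v-K[1,2])/K[1,1]*d,d],-1)
    return (P-t)@R
E
python3 - <<'E'
from h import *
for n in('top','side'):
    p,d=grab(n,n+'1'); np.savez('/tmp/%s1.npz'%n,p=p,d=d)
    K,R,t=cal(n); print(n,K.round(1).tolist(),(-R.T@t).round(3),R.round(2).tolist())
s=manip.read_state(); print(s['eef_pos'],s['tcp_rot'],s['ft_force'],s['gripper_width'],manip.grip_point_offset,s['time_s'])
E
```

```text
pics
top [[497.1, 0.0, 251.5], [0.0, 497.1, 192.4], [0.0, 0.0, 1.0]] [0.402 0.002 1.551] [[-0.01, -1.0, 0.01], [-0.99, 0.01, -0.13], [0.13, -0.01, -0.99]]
side [[365.9, 0.0, 255.2], [0.0, 365.9, 192.2], [0.0, 0.0, 1.0]] [ 0.429 -0.712  0.855] [[0.97, -0.26, -0.02], [-0.2, -0.72, -0.66], [0.16, 0.65, -0.75]]
[0.14400569 0.60763271 0.23030558] [[-9.73020111e-01  2.30719476e-01 -6.21496490e-04]
 [ 2.30720201e-01  9.73018762e-01 -1.63645037e-03]
 [ 2.27166772e-04 -1.73569092e-03 -9.99998468e-01]] [1.02283533 0.66099304 0.55892088] 0.9986782162766569 0.0187 0.1
```

View pics/top1.png

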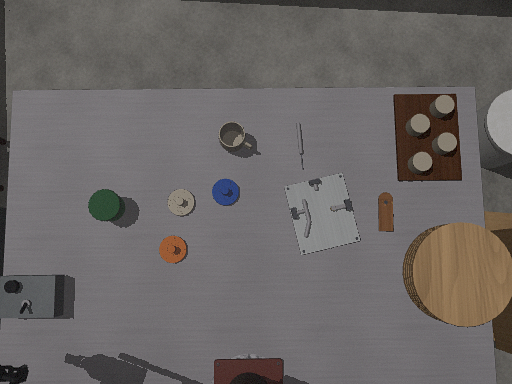

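View pics/side1.png

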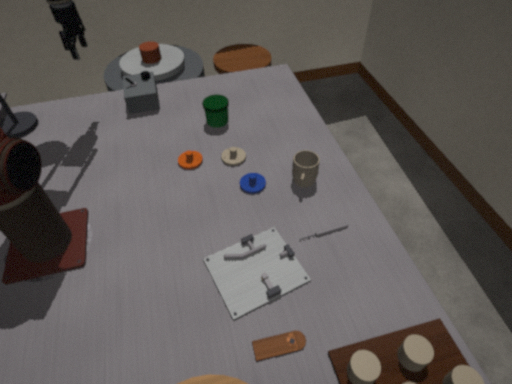

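The top view shows the cream lid at (181,203), with the blue lid at (226,192) and the orange one at (173,249). The plate is centred near (322,213), with the end post at (316,184), the side post and rail at (296–306,213) and the spring roller at (343,207). Plate x points up in the picture and slightly left.

```bash
cat > m.py <<'E'
from h import *
def lid(n,p,box,z=0.012):
    hsv=cv2.cvtColor(p,cv2.COLOR_RGB2HSV).astype(int)
    m=((p[...,0].astype(int)-p[...,2]>12)&(hsv[...,2]>110)&(hsv[...,1]<100)).astype(np.uint8)
    k=np.zeros_like(m);k[box[1]:box[3],box[0]:box[2]]=1; m*=k
    c=max(cv2.findContours(m,0,2)[0],key=cv2.contourArea)
    h=cv2.convexHull(c)[:,0]
    W=np.array([ray(n,q,z)[:2] for q in h],np.float32)
    (x,y),r=cv2.minEnclosingCircle(W)
    return x,y,r,h.mean(0)
E
python3 - <<'E'
from m import *
T=np.load('/tmp/top1.npz');S=np.load('/tmp/side1.npz')
print(T['p'][200:206,165:200:3].tolist()[2]); print(T['p'][203,150:160:4])
for n,D,b in(('top',T,(160,180,205,225)),('side',S,(215,140,250,170))):
    try: print(n,lid(n,D['p'],b))
    except Exception as e: print(e)
for n,D,b,th in(('top',T,(275,165,370,262),0),('side',S,(195,220,320,325),0)):
    P=cloud(n,D['d']); 
    g=cv2.cvtColor(D['p'],cv2.COLOR_RGB2GRAY)
    sub=g[b[1]:b[3],b[0]:b[2]]
    t,m=cv2.threshold(sub,0,255,cv2.THRESH_OTSU)
    m=cv2.morphologyEx(m,cv2.MORPH_OPEN,np.ones((3,3)))
    c=max(cv2.findContours(m,0,2)[0],key=cv2.contourArea)[:,0]+[b[0],b[1]]
    W=np.array([ray(n,q,.008)[:2] for q in c],np.float32)
    print(n,t,cv2.minAreaRect((W*1000)), cv2.boxPoints(cv2.minAreaRect(W*1000)).tolist())
    f=np.abs(P[...,2]-.034)<.012
    for q in ((181,203),(322,230)) if n=='top' else ((233,157),(250,280)): print(P[q[1],q[0]])
E
python3 - <<'E'
import cv2
a=cv2.imread('pics/top1.png')[160:265,270:380];b=cv2.imread('pics/top1.png')[170:275,140:250]
cv2.imwrite('pics/crop1.png',cv2.resize(cv2.hconcat([a[:105,:110],b[:105,:110]]),None,fx=3.6,fy=3.6))
E
```

```text
[[117, 114, 116], [146, 137, 126], [143, 135, 123], [143, 135, 122], [145, 137, 124], [141, 135, 124], [69, 60, 54], [65, 61, 58], [142, 136, 122], [142, 133, 122], [64, 61, 61], [121, 117, 121]]
[[113 111 113]
 [117 115 117]
 [119 118 119]]
top (0.5758634209632874, 0.2034016251564026, 0.0411883182823658, array([180.44444444, 200.38888889]))
side (0.5780956745147705, 0.2042052298784256, 0.04361240565776825, array([232.66666667, 155.26666667]))
top 123.0 ((537.3780517578125, -236.10134887695312), (218.8848876953125, 187.9642333984375), 12.802193641662598) [[409.83111572265625, -168.70643615722656], [451.48138427734375, -351.998046875], [664.9249877929688, -303.49627685546875], [623.2747192382812, -120.20465087890625]]
[0.56886122 0.19750482 0.04337716]
[ 0.48432708 -0.23642734  0.00230169]
side 134.0 ((539.3751831054688, -235.304931640625), (219.5670166015625, 190.24127197265625), 12.692246437072754) [[411.3749694824219, -166.629638671875], [453.1736755371094, -352.22222900390625], [667.3753662109375, -303.980224609375], [625.57666015625, -118.38763427734375]]
[0.57555909 0.19251635 0.01103603]
[ 0.51700879 -0.26668676  0.00929009]
```

View pics/crop1.png

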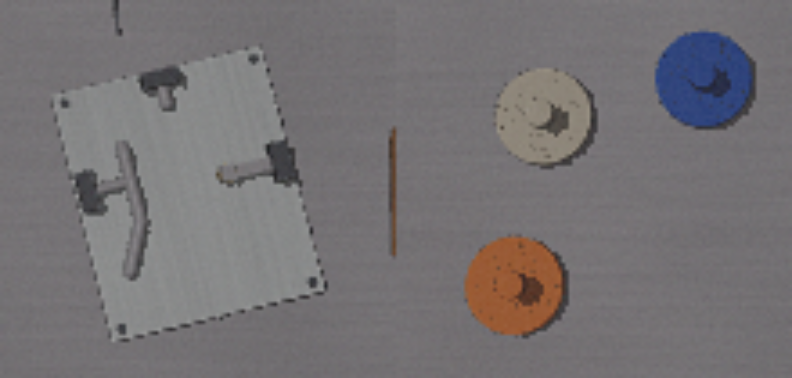

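Crop: in the left half, the rail's flare opens toward the lower (open) end, the end-stop screw is at the top and the roller is at the right. The right half shows the cream lid with its knob centred. Plate centre is about (0.538, -0.236) with yaw 12.75°, and the lid is at (0.577, 0.204).

I'll start moving toward the lid and turn the tool to the yaw I want for the later push.

Request:
jog_arm:
  steps:
    - [0,[-0.7,-0.7,0],-0.83]
    - [0,[-0.7,-0.7,0],-0.83]
    - [0,[-0.7,-0.7,0],-0.83]
    - [0,[-0.7,-0.7,0],-0.83]
    - [0,[-0.7,-0.7,0],-0.83]
    - [0,[-0.7,-0.7,0],0]
    - [0,[-0.7,-0.7,0],0]
    - [0,[-0.7,-0.7,0],0]
    - [0,[-0.7,-0.7,0],0]
    - [0,[-0.7,-0.7,0],0]

```text
time_s: 0.93
eef_pos: [0.4231, 0.3285, 0.2311]
tcp_rot: [[-0.995, -0.099, -0.0], [-0.099, 0.995, -0.0], [0.0, -0.0, -1.0]]
ft_force: [1.0, 1.1, 0.1]
gripper_width: 0.996
grasp_force: 0.0
```

```bash
cat > go.py <<'E'
import sys
from h import *
# print shift to a target in tool axes, units of full scale
s=manip.read_state(); R=np.array(s['tcp_rot']); p=np.array(s['eef_pos'])
C=np.array([.538,-.236]);a=np.radians(12.75);E=np.array([[np.cos(a),-np.sin(a)],[np.sin(a),np.cos(a)]])
print('t',s['time_s'],'p',p.round(4),'yaw',np.degrees(np.arctan2(R[1,0],R[0,0])).round(2),'plate',((p[:2]-C)@E*1e3).round(1),'w',round(s['gripper_width'],3),'g',round(s['grasp_force'],1))
print('F',np.round(s['ft_force'],2),'plateF',(np.array(s['ft_force'])[:2]@E).round(2),'j',np.round(s['joints'],1))
if len(sys.argv)>3:
    t=np.array([float(v) for v in sys.argv[1:4]])
    if len(sys.argv)>4: t[:2]=C+E@(t[:2]/1e3)   # plate mm for x,y
    print('units',(R.T@(t-p)/.04).round(3))
E
python3 go.py .577 .204 .15
```

```text
t 0.9333 p [0.4231 0.3285 0.2311] yaw -174.31 plate [ 12.5 575.9] w 0.996 g 0.0
F [0.95 1.09 0.12] plateF [1.17 0.85] j [ 29.4   0.4 100.8   0.   78.8 -66.3]
units [-3.521 -3.477  2.026]
```

Request:
jog_arm:
  steps:
    - [0,[-0.5,-0.5,0.2],0]
    - [0,[-0.5,-0.5,0.2],0]
    - [0,[-0.5,-0.5,0.2],0]
    - [0,[-0.5,-0.5,0.2],0]
    - [0,[-0.5,-0.5,0.2],0]
    - [0,[-0.5,-0.5,0.2],0]
    - [0,[-0.52,-0.48,0.3],0]
    - [0,[0,0,0.5],0]
    - [0,[0,0,0],0]
    - [0,[0,0,0],0]

```text
time_s: 1.77
eef_pos: [0.5744, 0.2051, 0.1494]
tcp_rot: [[-0.995, -0.098, -0.005], [-0.098, 0.995, -0.001], [0.005, -0.0, -1.0]]
ft_force: [0.1, 0.8, -0.2]
gripper_width: 0.996
grasp_force: 0.0
```

```bash
python3 go.py .577 .204 .015
```

```text
t 1.7667 p [0.5744 0.2051 0.1494] yaw -174.35 plate [132.9 422.2] w 0.996 g 0.0
F [ 0.11  0.76 -0.16] plateF [0.27 0.72] j [ 12.2  14.7  94.    0.   71.5 -83.4]
units [-0.077 -0.032  3.359]
```

Request:
jog_arm:
  steps:
    - [0,[-0.03,-0.02,0.5],0]
    - [0,[0,0,0.5],0]
    - [0,[0,0,0.5],0]
    - [0,[0,0,0.5],0]
    - [0,[0,0,0.4],0]
    - [0,[0,0,0.3],0]
    - [0,[0,0,0.3],0]
    - [0,[0,0,0.2],0]
    - [0,[0,0,0.1],0]
    - [0,[0,0,0],0]

```text
time_s: 2.6
eef_pos: [0.5769, 0.2049, 0.0188]
tcp_rot: [[-0.995, -0.099, -0.001], [-0.099, 0.995, -0.0], [0.001, -0.0, -1.0]]
ft_force: [-0.0, 0.7, -0.7]
gripper_width: 0.996
grasp_force: 0.0
```

```bash
python3 go.py .577 .204 .015; python3 - <<'E'
from h import *
p,_=grab('side'); c=cv2.resize(p[100:200,180:310],None,fx=5,fy=5); cv2.imwrite('pics/g1.png',c[...,::-1])
E
```

```text
t 2.6 p [0.5769 0.2049 0.0188] yaw -174.3 plate [135.3 421.5] w 0.996 g 0.0
F [-0.    0.67 -0.68] plateF [0.14 0.66] j [ 12.2  24.4  97.5  -0.   58.2 -83.5]
units [-0.    -0.023  0.094]
```

View pics/g1.png

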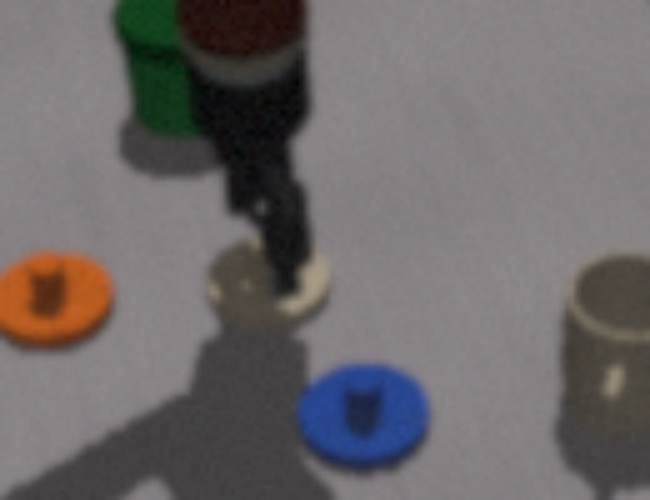

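The gripper is over the cream lid at about (268,280) in the crop, astride the knob. Closing now.

Request:
jog_arm:
  newtons: 40
  steps:
    - [255,[0,-0.02,0.05],0]
    - [255,[0,0,0],0]
    - [255,[0,0,0],0]
    - [255,[0,0,0],0]
    - [255,[0,0,0],0]
    - [255,[0,0,0],0]
    - [255,[0,0,0],0]
    - [255,[0,0,0],0]
    - [255,[0,0,0],0]
    - [255,[0,0,0],0]

```text
time_s: 3.48
eef_pos: [0.5778, 0.204, 0.0178]
tcp_rot: [[-0.995, -0.099, 0.001], [-0.099, 0.995, 0.0], [-0.001, -0.0, -1.0]]
ft_force: [-0.7, -0.8, 4.9]
gripper_width: 0.266
grasp_force: 39.5
```

```bash
python3 go.py
```

```text
t 3.4833 p [0.5778 0.204  0.0178] yaw -174.31 plate [135.9 420.4] w 0.266 g 39.5
F [-0.72 -0.81  4.87] plateF [-0.88 -0.63] j [ 12.1  24.4  97.5  -0.   58.  -83.6]
```

Request:
jog_arm:
  steps:
    - [255,[0,0,-0.1],0]
    - [255,[0,0,-0.2],0]
    - [255,[0,0,-0.3],0]
    - [255,[0,0,-0.4],0]
    - [255,[0,0,-0.4],0]
    - [255,[0,0,-0.4],0]
    - [255,[0,0,-0.4],0]
    - [255,[0,0,-0.3],0]
    - [255,[0,0,-0.1],0]
    - [255,[0,0,0],0]

```text
time_s: 4.32
eef_pos: [0.5784, 0.2043, 0.1232]
tcp_rot: [[-0.995, -0.099, 0.003], [-0.099, 0.995, 0.001], [-0.003, 0.0, -1.0]]
ft_force: [0.0, 0.5, -2.3]
gripper_width: 0.264
grasp_force: 39.3
```

```bash
python3 go.py -60 -6 .12 p; python3 - <<'E'
from h import *
p,_=grab('side'); c=cv2.resize(p[70:190,170:310],None,fx=4,fy=4); cv2.imwrite('pics/g2.png',c[...,::-1])
E
```

```text
t 4.3167 p [0.5784 0.2043 0.1232] yaw -174.31 plate [136.5 420.5] w 0.264 g 39.3
F [ 0.05  0.49 -2.25] plateF [0.16 0.47] j [ 12.1  16.5  95.    0.   68.4 -83.6]
units [  3.565 -11.187   0.065]
```

View pics/g2.png

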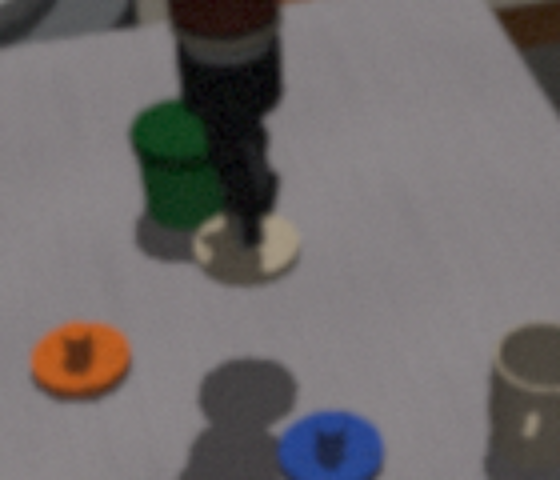

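The lid is held level by the knob at (246,246), and the force reads its weight. Carrying it to the plate.

Request:
jog_arm:
  steps:
    - [255,[0.1,-0.3,0],0]
    - [255,[0.2,-0.6,0],0]
    - [255,[0.2,-0.6,0],0]
    - [255,[0.2,-0.6,0],0]
    - [255,[0.2,-0.6,0],0]
    - [255,[0.2,-0.6,0],0]
    - [255,[0.2,-0.6,0],0]
    - [255,[0.2,-0.6,0],0]
    - [255,[0.2,-0.6,0],0]
    - [255,[0.2,-0.6,0],0]

```text
time_s: 5.2
eef_pos: [0.5225, -0.0318, 0.1198]
tcp_rot: [[-0.995, -0.099, -0.003], [-0.099, 0.995, 0.0], [0.003, 0.001, -1.0]]
ft_force: [0.2, 0.7, -2.8]
gripper_width: 0.265
grasp_force: 39.4
```

Request:
jog_arm:
  steps:
    - [255,[0.2,-0.6,0],0]
    - [255,[0.2,-0.6,0],0]
    - [255,[0.2,-0.6,0],0]
    - [255,[0.2,-0.6,0],0]
    - [255,[0.2,-0.6,0],0]
    - [255,[0.2,-0.6,0],0]
    - [255,[0.2,-0.6,0],0]
    - [255,[0.1,-0.5,0],0]
    - [255,[0.0,-0.4,0],0]
    - [255,[0,0,0],0]

```text
time_s: 6.03
eef_pos: [0.4841, -0.2422, 0.1206]
tcp_rot: [[-0.995, -0.096, -0.001], [-0.096, 0.995, -0.001], [0.001, -0.001, -1.0]]
ft_force: [-1.0, 1.0, -1.5]
gripper_width: 0.259
grasp_force: 39.6
```

```bash
python3 go.py -60 -6 .030 p
```

```text
t 6.0333 p [ 0.4841 -0.2422  0.1206] yaw -174.48 plate [-53.9   5.8] w 0.259 g 39.6
F [-1.02  1.04 -1.47] plateF [-0.76  1.24] j [-3.490e+01  7.400e+00  1.058e+02 -1.000e-01  6.670e+01 -1.304e+02]
units [ 0.112 -0.311  2.265]
```

Request:
jog_arm:
  steps:
    - [255,[0.1,-0.2,0.3],0]
    - [255,[0,-0.1,0.4],0]
    - [255,[0,0,0.4],0]
    - [255,[0,0,0.4],0]
    - [255,[0,0,0.3],0]
    - [255,[0,0,0.1],0]
    - [255,[0,0,0],0]
    - [255,[0,0,0],0]
    - [255,[0,0,0],0]
    - [255,[0,0,0],0]

```text
time_s: 6.87
eef_pos: [0.4829, -0.2521, 0.0465]
tcp_rot: [[-0.995, -0.099, 0.002], [-0.099, 0.995, -0.001], [-0.002, -0.001, -1.0]]
ft_force: [0.2, 0.1, -1.8]
gripper_width: 0.262
grasp_force: 39.6
```

```bash
python3 go.py -60 -6 .026 p; python3 - <<'E'
from h import *
p,_=grab('side'); c=cv2.resize(p[200:340,180:340],None,fx=4,fy=4); cv2.imwrite('pics/g3.png',c[...,::-1])
E
```

```text
t 6.8667 p [ 0.4829 -0.2521  0.0465] yaw -174.3 plate [-57.3  -3.6] w 0.262 g 39.6
F [ 0.17  0.1  -1.75] plateF [0.19 0.06] j [ -35.9   13.8  107.6   -0.    58.4 -131.6]
units [ 0.06  -0.068  0.511]
```

View pics/g3.png

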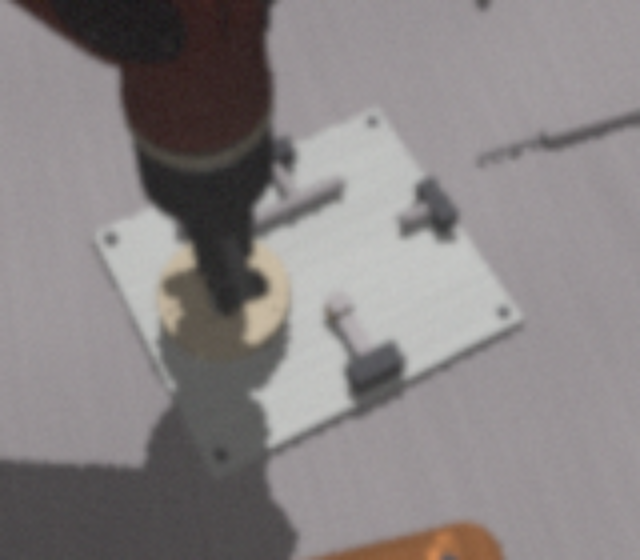

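The lid is at (224,300), just above the open end and clear of the rail and of the roller at (340,303). Lowering it.

Request:
jog_arm:
  steps:
    - [255,[0.06,-0.06,0.1],0]
    - [255,[0,0,0.1],0]
    - [255,[0,0,0.1],0]
    - [255,[0,0,0.05],0]
    - [255,[0,0,0.05],0]
    - [255,[0,0,0.05],0]
    - [255,[0,0,0.03],0]
    - [255,[0,0,0],0]
    - [255,[0,0,0],0]
    - [255,[0,0,0],0]

```text
time_s: 7.75
eef_pos: [0.48, -0.2543, 0.0262]
tcp_rot: [[-0.995, -0.099, 0.0], [-0.099, 0.995, -0.0], [-0.0, -0.0, -1.0]]
ft_force: [1.0, -0.6, -2.5]
gripper_width: 0.262
grasp_force: 39.6
```

```bash
python3 go.py -60 -6 .026 p
```

```text
t 7.75 p [ 0.48   -0.2543  0.0262] yaw -174.31 plate [-60.6  -5. ] w 0.262 g 39.6
F [ 1.05 -0.59 -2.52] plateF [ 0.89 -0.81] j [ -36.2   15.6  108.1    0.    56.3 -131.9]
units [-0.018 -0.022  0.004]
```

Request:
jog_arm:
  steps:
    - [255,[0,0,0.01],0]
    - [255,[0,0,0.01],0]
    - [255,[0,0,0],0]
    - [255,[0,0,0],0]
    - [255,[0,0,0.01],0]
    - [255,[0,0,0],0]
    - [255,[0,0,0],0]
    - [255,[0,0,0],0]
    - [255,[0,0,0],0]
    - [255,[0,0,0],0]

```text
time_s: 8.58
eef_pos: [0.4801, -0.2544, 0.0258]
tcp_rot: [[-0.995, -0.099, 0.0], [-0.099, 0.995, -0.0], [-0.0, -0.0, -1.0]]
ft_force: [-3.5, 1.7, 7.3]
gripper_width: 0.265
grasp_force: 40.8
```

```bash
python3 go.py
```

```text
t 8.5833 p [ 0.4801 -0.2544  0.0258] yaw -174.31 plate [-60.6  -5.1] w 0.265 g 40.8
F [-3.47  1.74  7.31] plateF [-3.    2.46] j [ -36.2   15.7  108.1   -0.    56.3 -131.9]
```

It is down on the plate. Releasing, then rising.

Request:
jog_arm:
  steps:
    - [0,[0,0,0],0]
    - [0,[0,0,0],0]
    - [0,[0,0,0],0]
    - [0,[0,0,0],0]
    - [0,[0,0,0],0]
    - [0,[0,0,-0.2],0]
    - [0,[0,0,-0.5],0]
    - [0,[0,0,-0.6],0]
    - [0,[0,0,-0.5],0]
    - [0,[0,0,0],0]

```text
time_s: 9.42
eef_pos: [0.4827, -0.2563, 0.1022]
tcp_rot: [[-0.995, -0.099, 0.007], [-0.099, 0.995, -0.005], [-0.006, -0.005, -1.0]]
ft_force: [1.1, -0.7, -0.0]
gripper_width: 1.003
grasp_force: 0.0
```

```bash
python3 go.py -135 0 .09 p
```

```text
t 9.4167 p [ 0.4827 -0.2563  0.1022] yaw -174.31 plate [-58.4  -7.6] w 1.003 g 0.0
F [ 1.13 -0.71 -0.04] plateF [ 0.94 -0.94] j [ -36.2    9.1  106.2    0.    64.2 -131.9]
units [ 1.926 -0.046  0.293]
```

Request:
jog_arm:
  steps:
    - [0,[0.2,0,0],0]
    - [255,[0.4,0,0],0]
    - [255,[0.4,0,0],0]
    - [255,[0.4,-0.05,0],0]
    - [255,[0.4,0,0],0]
    - [255,[0.1,0,0.1],0]
    - [255,[0,0,0.1],0]
    - [255,[0,0,0],0]
    - [255,[0,0,0],0]
    - [255,[0,0,0],0]

```text
time_s: 10.25
eef_pos: [0.4049, -0.2636, 0.0887]
tcp_rot: [[-0.995, -0.099, -0.0], [-0.099, 0.995, 0.0], [0.0, 0.0, -1.0]]
ft_force: [0.3, 0.1, 0.2]
gripper_width: 0.001
grasp_force: 0.0
```

```bash
cat > look.py <<'E'
import sys
from m import *
C=np.array([.538,-.236]);a=np.radians(12.75);E=np.array([[np.cos(a),-np.sin(a)],[np.sin(a),np.cos(a)]])
def pl(w): return (np.array(w)-C)@E*1e3
for n,b in(('top',(280,165,370,262)),('side',(195,225,320,320))):
    p,d=grab(n,sys.argv[1]+n)
    try:
        x,y,r,c=lid(n,p,b,.020); print(n,pl([x,y]).round(1),round(r*1e3,1),c.round(0))
    except Exception as e: print(n,e)
E
python3 look.py a; python3 go.py -135 0 .013 p
python3 - <<'E'
import cv2
a=cv2.imread('pics/aside.png')[195:335,180:340];b=cv2.imread('pics/atop.png')[160:270,270:380]
cv2.imwrite('pics/c2.png',cv2.hconcat([cv2.resize(a,None,fx=2.8,fy=2.8),cv2.resize(b,(392,392))]))
E
```

```text
top [-60.9  -5.3] 41.6 [330. 231.]
side [-60.1  -7.6] 43.3 [235. 278.]
t 10.35 p [ 0.405  -0.2637  0.0889] yaw -174.28 plate [-135.8    2.3] w -0.004 g 0.0
F [ 0.07 -0.6   0.57] plateF [-0.07 -0.6 ] j [ -42.4    2.1  115.4    0.    62.5 -138.2]
units [-0.027 -0.054  1.898]
```

View pics/c2.png

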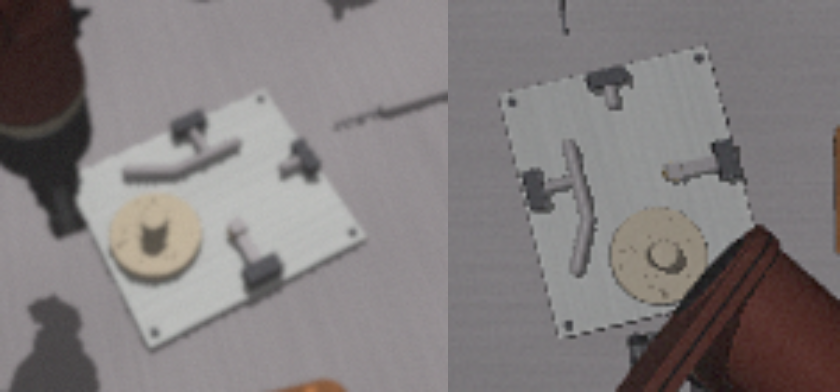

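The lid sits flat at the open end, at side crop (155,236) and plate (-60.5, -6), with the shut gripper behind it. Lowering the fingertips to push height.

Request:
jog_arm:
  steps:
    - [255,[0,-0.05,0.3],0]
    - [255,[0,0,0.4],0]
    - [255,[0,0,0.4],0]
    - [255,[0,0,0.3],0]
    - [255,[0,0,0.2],0]
    - [255,[0,0,0.2],0]
    - [255,[0,0,0.1],0]
    - [255,[0,0,0],0]
    - [255,[0,0,0],0]
    - [255,[0,0,0],0]

```text
time_s: 11.18
eef_pos: [0.4052, -0.2662, 0.0135]
tcp_rot: [[-0.995, -0.099, 0.001], [-0.099, 0.995, -0.001], [-0.001, -0.001, -1.0]]
ft_force: [-1.5, -0.0, -0.3]
gripper_width: 0.0
grasp_force: 0.0
```

```bash
python3 go.py -115 0.5 .013 p
```

```text
t 11.1833 p [ 0.4052 -0.2662  0.0135] yaw -174.32 plate [-1.362e+02 -1.000e-01] w 0.0 g 0.0
F [-1.48 -0.01 -0.34] plateF [-1.45  0.32] j [ -42.6    9.8  116.9    0.    53.2 -138.3]
units [-0.524  0.081  0.014]
```

Request:
jog_arm:
  steps:
    - [255,[-0.1,0.014,0],0]
    - [255,[-0.1,0.014,0],0]
    - [255,[-0.1,0.014,0],0]
    - [255,[-0.1,0.014,0],0]
    - [255,[-0.05,0.007,0],0]
    - [255,[-0.05,0.007,0],0]
    - [255,[-0.05,0.007,0],0]
    - [255,[-0.08,0.01,0],0]
    - [255,[-0.08,0.01,0],0]
    - [255,[-0.08,0.01,0],0]

```text
time_s: 12.02
eef_pos: [0.4356, -0.2583, 0.0128]
tcp_rot: [[-0.995, -0.099, -0.001], [-0.099, 0.995, 0.0], [0.001, 0.0, -1.0]]
ft_force: [-2.2, 0.4, -0.0]
gripper_width: -0.002
grasp_force: 0.9
```

```bash
python3 go.py; python3 look.py b
```

```text
t 12.0167 p [ 0.4356 -0.2583  0.0128] yaw -174.32 plate [-104.8    0.9] w -0.002 g 0.9
F [-2.22  0.44 -0.  ] plateF [-2.06  0.92] j [ -39.6   12.6  113.6   -0.    53.8 -135.3]
top [-52.6  -4.8] 41.0 [323. 226.]
side [-52.2  -7.4] 43.4 [239. 278.]
```

Request:
jog_arm:
  steps:
    - [255,[-0.06,0.007,0],0]
    - [255,[-0.06,0.007,0],0]
    - [255,[-0.06,0.007,0],0]
    - [255,[-0.06,0.007,0],0]
    - [255,[-0.06,0.007,0],0]
    - [255,[-0.06,0.007,0],0]
    - [255,[-0.06,0.007,0],0]
    - [255,[-0.06,0.007,0],0]
    - [255,[-0.06,0.007,0],0]
    - [255,[-0.06,0.007,0],0]

```text
time_s: 12.95
eef_pos: [0.4587, -0.253, 0.0128]
tcp_rot: [[-0.995, -0.099, -0.002], [-0.099, 0.995, 0.0], [0.002, 0.001, -1.0]]
ft_force: [-4.1, -0.1, 2.6]
gripper_width: -0.001
grasp_force: 2.7
```

```bash
python3 go.py; python3 look.py c
```

```text
t 12.95 p [ 0.4587 -0.253   0.0128] yaw -174.3 plate [-81.1   0.9] w -0.001 g 2.7
F [-4.13 -0.06  2.56] plateF [-4.04  0.85] j [-3.750e+01  1.470e+01  1.110e+02 -1.000e-01  5.440e+01 -1.332e+02]
top [-28.7  -4.8] 40.8 [322. 217.]
side [-26.8  -9. ] 44.2 [246. 273.]
```

Request:
jog_arm:
  steps:
    - [255,[-0.05,0.006,0],0]
    - [255,[-0.05,0.006,0],0]
    - [255,[-0.05,0.006,0],0]
    - [255,[-0.05,0.006,0],0]
    - [255,[-0.05,0.006,0],0]
    - [255,[-0.05,0.006,0],0]
    - [255,[-0.05,0.006,0],0]
    - [255,[-0.05,0.006,0],0]
    - [255,[-0.05,0.006,0],0]
    - [255,[-0.05,0.006,0],0]

```text
time_s: 13.88
eef_pos: [0.4786, -0.2498, 0.0128]
tcp_rot: [[-0.995, -0.099, -0.001], [-0.099, 0.995, -0.002], [0.001, -0.001, -1.0]]
ft_force: [-6.2, -4.0, 0.5]
gripper_width: -0.002
grasp_force: 3.3
```

```bash
python3 go.py; python3 look.py d
```

```text
t 13.8833 p [ 0.4786 -0.2498  0.0128] yaw -174.3 plate [-61.   -0.4] w -0.002 g 3.3
F [-6.23 -3.95  0.47] plateF [-6.95 -2.48] j [-3.590e+01  1.650e+01  1.087e+02 -1.000e-01  5.470e+01 -1.315e+02]
top [-8.2 -0.1] 40.9 [318. 213.]
side [-3.4 -6.2] 47.4 [254. 269.]
```

Request:
jog_arm:
  steps:
    - [255,[-0.05,0.009,0],0]
    - [255,[-0.05,0.009,0],0]
    - [255,[-0.05,0.009,0],0]
    - [255,[-0.04,0.007,0],0]
    - [255,[-0.04,0.006,0],0]
    - [255,[-0.04,0.006,0],0]
    - [255,[-0.03,0.005,0],0]
    - [255,[-0.03,0.004,0],0]
    - [255,[-0.03,0.004,0],0]
    - [255,[-0.03,0.004,0],0]

```text
time_s: 14.82
eef_pos: [0.494, -0.2461, 0.0129]
tcp_rot: [[-0.995, -0.099, -0.0], [-0.099, 0.995, -0.002], [0.001, -0.002, -1.0]]
ft_force: [-5.0, -4.7, 0.6]
gripper_width: 0.0
grasp_force: 2.9
```

```bash
python3 go.py; python3 look.py e
```

```text
t 14.8167 p [ 0.494  -0.2461  0.0129] yaw -174.31 plate [-45.1  -0.2] w 0.0 g 2.9
F [-4.99 -4.71  0.57] plateF [-5.9 -3.5] j [-3.460e+01  1.790e+01  1.069e+02 -1.000e-01  5.510e+01 -1.302e+02]
top [9.8 2.9] 40.6 [315. 209.]
side [ 8.2 -2.8] 43.6 [261. 264.]
```

Request:
jog_arm:
  steps:
    - [255,[-0.03,0.005,0],0]
    - [255,[-0.03,0.005,0],0]
    - [255,[-0.03,0.005,0],0]
    - [255,[-0.03,0.005,0],0]
    - [255,[-0.03,0.005,0],0]
    - [255,[-0.03,0.004,0],0]
    - [255,[-0.03,0.004,0],0]
    - [255,[-0.02,0.003,0],0]
    - [255,[-0.02,0.003,0],0]
    - [255,[0,0,0],0]

```text
time_s: 15.75
eef_pos: [0.5045, -0.2421, 0.013]
tcp_rot: [[-0.995, -0.099, 0.001], [-0.099, 0.995, 0.0], [-0.001, 0.0, -1.0]]
ft_force: [-1.3, -0.2, -1.1]
gripper_width: -0.0
grasp_force: 0.7
```

```bash
python3 go.py; python3 look.py f
```

```text
t 15.75 p [ 0.5045 -0.2421  0.013 ] yaw -174.32 plate [-34.    1.5] w -0.0 g 0.7
F [-1.28 -0.24 -1.11] plateF [-1.3   0.05] j [ -33.7   18.8  105.8    0.    55.4 -129.4]
top [21.1  3.2] 40.2 [315. 203.]
side [18.9 -3. ] 43.6 [263. 264.]
```

Request:
jog_arm:
  steps:
    - [255,[-0.015,0.002,0],0]
    - [255,[-0.015,0.002,0],0]
    - [255,[-0.015,0.002,0],0]
    - [255,[-0.015,0.002,0],0]
    - [255,[-0.015,0.002,0],0]
    - [255,[-0.015,0.002,0],0]
    - [255,[0,0,0],0]
    - [255,[0,0,0],0]
    - [255,[0,0,0],0]
    - [255,[0,0,0],0]

```text
time_s: 16.68
eef_pos: [0.5077, -0.2415, 0.013]
tcp_rot: [[-0.995, -0.099, 0.0], [-0.099, 0.995, -0.0], [-0.0, -0.0, -1.0]]
ft_force: [-2.1, -2.6, 0.6]
gripper_width: -0.001
grasp_force: 1.2
```

```bash
python3 go.py
```

```text
t 16.6833 p [ 0.5077 -0.2415  0.013 ] yaw -174.31 plate [-30.8   1.4] w -0.001 g 1.2
F [-2.11 -2.61  0.62] plateF [-2.63 -2.08] j [ -33.5   19.1  105.4   -0.    55.5 -129.2]
```

Request:
jog_arm:
  steps:
    - [255,[-0.015,0.002,0],0]
    - [255,[-0.015,0.002,0],0]
    - [255,[-0.015,0.002,0],0]
    - [255,[-0.015,0.002,0],0]
    - [255,[0,0,0],0]
    - [255,[0,0,0],0]
    - [255,[0,0,0],0]
    - [255,[0,0,0],0]
    - [255,[0,0,0],0]
    - [255,[0,0,0],0]

```text
time_s: 17.52
eef_pos: [0.51, -0.2407, 0.0129]
tcp_rot: [[-0.995, -0.099, 0.0], [-0.099, 0.995, 0.0], [-0.0, 0.0, -1.0]]
ft_force: [-1.2, -1.5, -0.5]
gripper_width: -0.002
grasp_force: 0.7
```

```bash
python3 go.py; python3 look.py f2
```

```text
t 17.5167 p [ 0.51   -0.2407  0.0129] yaw -174.31 plate [-28.3   1.5] w -0.002 g 0.7
F [-1.25 -1.52 -0.55] plateF [-1.55 -1.21] j [ -33.3   19.3  105.1    0.    55.6 -129. ]
top [27.8  4.7] 40.2 [315. 202.]
side [23.2 -3.7] 45.5 [267. 262.]
```

Request:
jog_arm:
  steps:
    - [255,[-0.015,0.002,0],0]
    - [255,[-0.015,0.002,0],0]
    - [255,[-0.015,0.002,0],0]
    - [255,[-0.015,0.002,0],0]
    - [255,[0,0,0],0]
    - [255,[0,0,0],0]
    - [255,[0,0,0],0]
    - [255,[0,0,0],0]
    - [255,[0,0,0],0]
    - [255,[0,0,0],0]

```text
time_s: 18.45
eef_pos: [0.5125, -0.2402, 0.013]
tcp_rot: [[-0.995, -0.099, 0.0], [-0.099, 0.995, 0.0], [-0.0, 0.0, -1.0]]
ft_force: [-0.2, 0.5, 0.9]
gripper_width: -0.003
grasp_force: 0.0
```

```bash
python3 go.py
```

```text
t 18.45 p [ 0.5125 -0.2402  0.013 ] yaw -174.31 plate [-25.8   1.6] w -0.003 g 0.0
F [-0.19  0.49  0.89] plateF [-0.08  0.52] j [ -33.1   19.5  104.8    0.    55.7 -128.8]
```

Request:
jog_arm:
  steps:
    - [255,[-0.015,0.002,0],0]
    - [255,[-0.015,0.002,0],0]
    - [255,[-0.015,0.002,0],0]
    - [255,[-0.015,0.002,0],0]
    - [255,[0,0,0],0]
    - [255,[0,0,0],0]
    - [255,[0,0,0],0]
    - [255,[0,0,0],0]
    - [255,[0,0,0],0]
    - [255,[0,0,0],0]

```text
time_s: 19.28
eef_pos: [0.5147, -0.2396, 0.0129]
tcp_rot: [[-0.995, -0.099, 0.0], [-0.099, 0.995, 0.0], [-0.0, 0.0, -1.0]]
ft_force: [-1.7, -0.9, -0.7]
gripper_width: -0.003
grasp_force: 0.5
```

```bash
python3 go.py; python3 look.py f3; python3 - <<'E'
import cv2
a=cv2.imread('pics/f3side.png')[205:305,205:315];b=cv2.imread('pics/f3top.png')[165:255,280:370]
cv2.imwrite('pics/c3.png',cv2.hconcat([cv2.resize(a,(440,400)),cv2.resize(b,(360,400))]))
E
```

```text
t 19.2833 p [ 0.5147 -0.2396  0.0129] yaw -174.32 plate [-23.5   1.6] w -0.003 g 0.5
F [-1.67 -0.94 -0.65] plateF [-1.83 -0.55] j [ -32.9   19.8  104.5    0.    55.7 -128.6]
top [34.6  6.1] 40.3 [313. 200.]
side [29.8 -2.7] 43.9 [267. 262.]
```

View pics/c3.png

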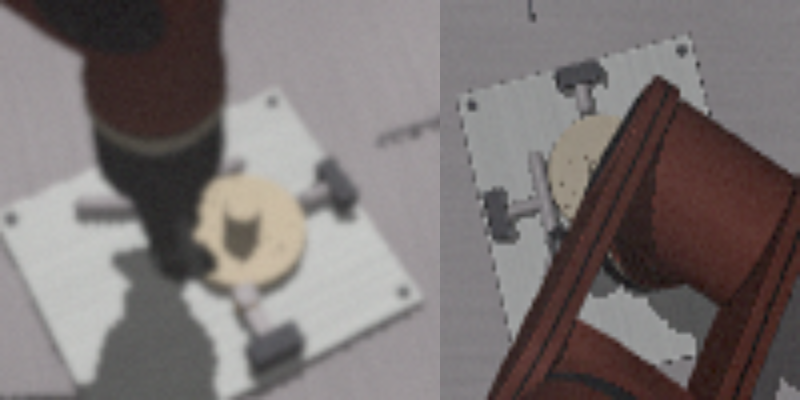

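The side crop shows the lid at (250,230), past the roller at (250,300) and almost at the end-stop screw near (310,197). Continuing in small steps.

Request:
jog_arm:
  steps:
    - [255,[-0.01,0.001,0],0]
    - [255,[-0.01,0.001,0],0]
    - [255,[-0.01,0.001,0],0]
    - [255,[-0.01,0.001,0],0]
    - [255,[0,0,0],0]
    - [255,[0,0,0],0]
    - [255,[0,0,0],0]
    - [255,[0,0,0],0]
    - [255,[0,0,0],0]
    - [255,[0,0,0],0]

```text
time_s: 20.22
eef_pos: [0.5163, -0.2394, 0.013]
tcp_rot: [[-0.995, -0.099, 0.0], [-0.099, 0.995, 0.0], [-0.0, 0.0, -1.0]]
ft_force: [-0.2, -0.2, -0.4]
gripper_width: -0.004
grasp_force: 0.0
```

```bash
python3 go.py
```

```text
t 20.2167 p [ 0.5163 -0.2394  0.013 ] yaw -174.32 plate [-21.9   1.5] w -0.004 g 0.0
F [-0.24 -0.16 -0.39] plateF [-0.28 -0.11] j [ -32.8   19.9  104.3    0.    55.8 -128.5]
```

Request:
jog_arm:
  steps:
    - [255,[-0.01,0.001,0],0]
    - [255,[-0.01,0.001,0],0]
    - [255,[-0.01,0.001,0],0]
    - [255,[-0.01,0.001,0],0]
    - [255,[0,0,0],0]
    - [255,[0,0,0],0]
    - [255,[0,0,0],0]
    - [255,[0,0,0],0]
    - [255,[0,0,0],0]
    - [255,[0,0,0],0]

```text
time_s: 21.05
eef_pos: [0.5169, -0.2393, 0.0128]
tcp_rot: [[-0.995, -0.099, -0.002], [-0.099, 0.995, 0.0], [0.002, 0.0, -1.0]]
ft_force: [-5.9, -2.1, 3.2]
gripper_width: -0.003
grasp_force: 2.8
```

```bash
python3 go.py
```

```text
t 21.05 p [ 0.5169 -0.2393  0.0128] yaw -174.31 plate [-21.3   1.4] w -0.003 g 2.8
F [-5.91 -2.1   3.18] plateF [-6.22 -0.75] j [-3.270e+01  2.000e+01  1.041e+02 -1.000e-01  5.590e+01 -1.284e+02]
```

The end stop is found, with about 6 N at the rim. Backing off.

Request:
jog_arm:
  steps:
    - [255,[0.02,0,0],0]
    - [255,[0.03,0,0],0]
    - [255,[0.05,0,0],0]
    - [255,[0.1,0,0],0]
    - [255,[0.2,0,0],0]
    - [255,[0.3,0,0],0]
    - [255,[0.3,0,-0.2],0]
    - [255,[0,0,-0.5],0]
    - [255,[0,0,-0.6],0]
    - [255,[0,0,-0.6],0]

```text
time_s: 21.88
eef_pos: [0.4766, -0.2427, 0.089]
tcp_rot: [[-0.995, -0.099, -0.001], [-0.099, 0.995, 0.001], [0.001, 0.001, -1.0]]
ft_force: [0.8, -1.0, 0.3]
gripper_width: 0.001
grasp_force: 0.0
```

Request:
jog_arm:
  steps:
    - [255,[0.5,0.3,-0.3],0]
    - [255,[0.5,0.5,-0.3],0]
    - [255,[0.5,0.6,0],0]
    - [255,[0.5,0.6,0],0]
    - [255,[0,0.6,0],0]
    - [255,[0,0.6,0],0]
    - [255,[0,0.6,0],0]
    - [255,[0,0.6,0],0]
    - [255,[0,0.5,0],0]
    - [255,[0,0,0],0]

```text
time_s: 22.72
eef_pos: [0.3777, -0.0533, 0.1124]
tcp_rot: [[-0.995, -0.101, -0.0], [-0.101, 0.995, 0.001], [0.0, 0.002, -1.0]]
ft_force: [-0.6, -0.2, -0.0]
gripper_width: 0.003
grasp_force: 0.0
```

```bash
python3 go.py; python3 look.py z; python3 - <<'E'
import cv2
a=cv2.imread('pics/zside.png')[205:305,205:315];b=cv2.imread('pics/ztop.png')[165:255,280:370]
cv2.imwrite('pics/c4.png',cv2.hconcat([cv2.resize(a,(440,400)),cv2.resize(b,(360,400))]))
E
```

```text
t 22.7167 p [ 0.3777 -0.0533  0.1124] yaw -174.18 plate [-116.   213.6] w 0.003 g 0.0
F [-0.59 -0.19 -0.01] plateF [-0.62 -0.06] j [-2.000e+01 -1.560e+01  1.285e+02  1.000e-01  6.720e+01 -1.158e+02]
top [30.6 -0.3] 41.5 [321. 203.]
side [30.5 -2.3] 43.3 [266. 262.]
```

View pics/c4.png

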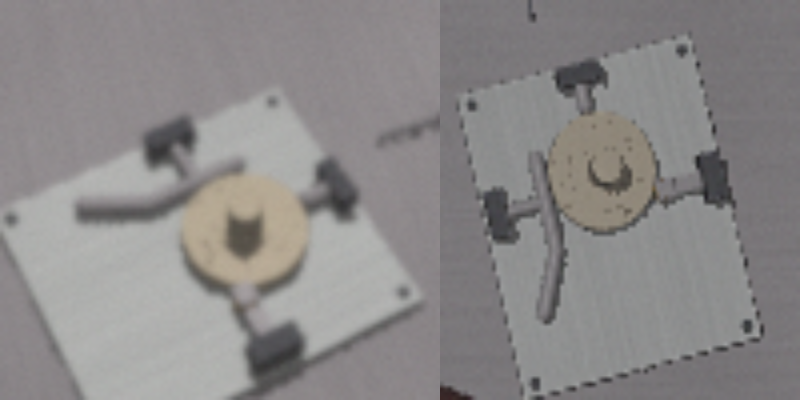

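The lid is at plate (30.5, -1.3). It is against the end screw at top crop (590,110), the rail at (545,175) and the roller at (660,190), and the robot is clear. From contact on, nothing pushes the lid back, since the roller's force points into both stops. Handing in.

```bash
python3 -c "
from plant import manip
print(manip.hand_in())"
```

```text
the job is handed in; nothing more can be done
None
```

I set the lid down on the open end, let go, and slid it past the roller until it stopped against the end stop at about 6 N. The last pictures show it resting on its own against the end stop, side rail and roller. The job is handed in (about 23 s); no verdict came back.

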